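Line up the sample pots by size for the heating run

TASK

Get the sample pots ready for the analyser's heating run: stand the four lidded aluminium pots on the four round pads of the sample rail, one upright in the middle of each pad, in order of size, with the smallest next to the upright steel end stop and the largest at the far end from it. Do not knock over any pot or the amber bottle that stands among them, and let go of everything at the end.

Things in the scene. Friction and masses are not known exactly. Their poses are not given: they have to be found in the camera images.
- pot_a_center (a point): smallest of four loose plain grey aluminium sample pots with closed flat lids (slightly darker, same diameter): upright cylinder with smooth straight sides, 28 mm in diameter, 40 mm high; the point is its centre, half-way up (20 mm over its underside), z axis along the cylinder, up. Starts standing on the bench on the robot side of the rail.
- pot_b_center (a point): second smallest of four loose plain grey aluminium sample pots with closed flat lids (slightly darker, same diameter): upright cylinder with smooth straight sides, 34 mm in diameter, 52 mm high; the point is its centre, half-way up (26 mm over its underside), z axis along the cylinder, up. Starts standing on the bench on the robot side of the rail.
- pot_c_center (a point): second largest of four loose plain grey aluminium sample pots with closed flat lids (slightly darker, same diameter): upright cylinder with smooth straight sides, 40 mm in diameter, 64 mm high; the point is its centre, half-way up (32 mm over its underside), z axis along the cylinder, up. Starts standing on the bench on the robot side of the rail.
- pot_d_center (a point): largest of four loose plain grey aluminium sample pots with closed flat lids (slightly darker, same diameter): upright cylinder with smooth straight sides, 46 mm in diameter, 76 mm high; the point is its centre, half-way up (38 mm over its underside), z axis along the cylinder, up. Starts standing on the bench on the robot side of the rail.
- pad1_top (a point): pad 1 (an end pad, next to pad 2): one of four identical fixed flat black round pads, 60 mm in diameter, 3 mm thick, in a row along a low fixed aluminium rail (75 x 440 mm, 8 mm thick, its top 8 mm over the bench); pads about 90 mm apart. The point is the centre of the pad's top face, 11 mm over the bench; z up, y along the rail from pad 1 to pad 4, x across the rail.
- pad2_top (a point): pad 2 (between pads 1 and 3): one of four identical fixed flat black round pads, 60 mm in diameter, 3 mm thick, in a row along a low fixed aluminium rail (75 x 440 mm, 8 mm thick, its top 8 mm over the bench); pads about 90 mm apart. The point is the centre of the pad's top face, 11 mm over the bench; z up, y along the rail from pad 1 to pad 4, x across the rail.
- pad3_top (a point): pad 3 (between pads 2 and 4): one of four identical fixed flat black round pads, 60 mm in diameter, 3 mm thick, in a row along a low fixed aluminium rail (75 x 440 mm, 8 mm thick, its top 8 mm over the bench); pads about 90 mm apart. The point is the centre of the pad's top face, 11 mm over the bench; z up, y along the rail from pad 1 to pad 4, x across the rail.
- pad4_top (a point): pad 4 (the other end pad, next to pad 3): one of four identical fixed flat black round pads, 60 mm in diameter, 3 mm thick, in a row along a low fixed aluminium rail (75 x 440 mm, 8 mm thick, its top 8 mm over the bench); pads about 90 mm apart. The point is the centre of the pad's top face, 11 mm over the bench; z up, y along the rail from pad 1 to pad 4, x across the rail.
- stop_mid (a point): end stop: fixed upright dark steel plate with two brass screw heads, standing across one end of the rail (either end), 70 mm across the rail, 14 mm thick, 40 mm high above the rail (its top 48 mm over the bench), about 65 mm from the nearest pad centre. The other end has only a flat 4 mm aluminium strip. The point is the middle of the plate; y along the rail.
- bottle_center (a point): bystander: small loose amber glass bottle with a black cap, 36 mm in diameter, 66 mm high, standing among the pots; the point is its centre, 33 mm over its underside, z up.
Not all that is in view belongs to the job. What is shaped like the part that bears pot_c_center but purple is not meant. Leave any green look-alike of the part that bears pot_a_center alone.

How it is judged:
By the outcome, as a careful person would: the job done as asked, in the order asked, and still so for the second after the job is handed in, with the robot touching nothing.
It also fails if it takes over 120 s, if anything falls off the work surface, if the arm or the gripper's body presses on something with over 40 N, if the wrist force passes 120 N, or if a joint passes its speed limit or range.

ROBOT

A 6-joint arm with a two-finger parallel gripper is mounted at the origin on the work surface. World frame = base frame: x ahead of the robot, y to its left, z up, the work surface at z = 0. Lengths are in m, angles in rad, forces in N, time in s.
With the tool pointing down it reaches from about 0.35 to 0.975 m from the base axis. Payload 4.9 kg.
Tool frame: the origin (TCP) lies on the centre line of the jaws, within the pads' length; the fingertips stand manip.tcp_to_tips ahead of it and the grasp point (between the pads) lies 11 mm behind it (manip.tcp_to_tips is the distance from the TCP to the fingertips, in m); x points along the fingers, y is the direction in which the jaws open and shut, and the axes are right-handed (so a half turn about x gives the same grasp; the last joint's range is limited). The gripper opens to 85 mm and grips with 20 to 120 N. Pads are 22 mm wide; open, the fingers measure 114 mm over their backs; the gripper's body (76 mm by 85 mm) begins 54 mm behind the grasp point. The pads swing forward as they close: fully open they stand 13 mm farther back than shut.
Start: joints at [1.124, 0.053, 1.613, -0, 1.476, -0.119], TCP at [0.201, 0.592, 0.239] pointing down, gripper open.
Joint ranges: [-3.01, 3.01], [-1.01, 2.22], [0.06, 2.58], [-1.02, 4.17], [0.09, 2.62], [-3.14, 3.14]. Speed limits (rad/s): [2.57, 2.57, 3.14, 3.14, 3.14, 3.14].

INTERFACE

Orientations are given as a unit quaternion [w, x, y, z].
In Python, from plant import status, imaging, workorder, manip gives the robot as it stands.
- The arm moves only by the tool carry_out, never from a script. Its argument "moves" is one flat list of numbers, 5 for each row, row after row: the opening, from 0 (shut) to 1 (fully open), then the shift along the tool's x, y, z in cm, then the turn about the tool's x in rad. In form: [claw, tx, ty, tz, twist, claw, tx, ty, tz, twist, ...]. A call has 1 to 12 rows; each row is the pose to reach, as a shift and turn from the pose commanded when the call began, along the tool's axes at that moment; what a row does not reach only later rows make up. A row lasts 1/12 s, in which the tool goes at most 41.7 mm and 7.16 degrees, less where a joint would pass 70% of its speed; a pose out of reach is approached as far as the arm can. A call with a gripper value outside its range is refused whole. The fingers move at their own pace and stop on an object; the grip force is fixed at half the most. Time passes only in rows, so rows that repeat a pose let the fingers close. It gives the time, the measured TCP pose, the force and the opening at its end, in the units of the state.
- status.state(): the state, without advancing time (a new reading comes with each control period).
- imaging.grab_frame(name): name is "side" or "top" or "wrist"; returns the picture (400x640x3 uint8, red, green, blue); there is no depth.
- imaging.camera_info(name): a dict with "K" (3x3 intrinsics, pixels), "R" (3x3) and "t" (3): a world point X has camera coordinates R X + t. Camera axes: x right, y down, z forward; pixel columns grow to the right and rows downward; lengths in m; the calibration is good to about 2 mm. A picture is of the moment at which its call begins: read the wrist's pose just before it. camera_info takes no time and is no camera call; for the wrist camera it gives the pose at the moment of the call.
- workorder.job_done(): hands the job in, once; it reports no verdict.
The state is a dict: "time": time; "joint_pos": joint angles; "joint_vel": joint speeds; "joint_efforts": joint torques, N m; "tool_pos": TCP position; "tool_rot": TCP orientation; "contact_force": force on the tool from outside, world axes, zero at the start; "ft_torque": the same for the moment, N m; "gripper_width": opening from 0.0 (shut) to 1.0 (fully open).
Only numpy, scipy, OpenCV 4.12 (cv2) and the standard library are available. Lean on these libraries where they do the work, as an engineer would, in place of code of your own. Each camera call takes 0.05 s, during which the arm holds its last target.

## Working session

There is one attempt and no reset: what is moved stays moved. The work goes in short steps, Python scripts to look and compute and a tool call to move; the robot and the scene stay as the last step left them, time stands still between calls to the robot, and variables do not carry over. Pictures are saved under pics/ and viewed, and the job is handed in when it is done.

Besides the shell and the picture viewer there is one more tool, called after ">>>" as name(argument=value, ...), one argument or row to a line, values as JSON. carry_out: Moves the arm, as the interface text tells. Its arguments: {"type":"object","properties":{"moves":{"type":"array","items":{"type":"number"}}},"required":["moves"]}

```bash
mkdir -p pics; ls; python3 - <<'E'
from plant import status, imaging, workorder, manip
import cv2
print(status.state()); print(manip.tcp_to_tips, [a for a in dir(manip) if a[0]!='_'])
for n in ("side","top","wrist"):
    cv2.imwrite(f"pics/{n}0.png", imaging.grab_frame(n)[:,:,::-1])
    print(n, imaging.camera_info(n))
E
```

```text
pics
{'time': 0.0, 'joint_pos': array([ 1.12401486e+00,  5.33896713e-02,  1.61427348e+00, -3.37349349e-05,
        1.47598932e+00, -1.19011256e-01]), 'joint_vel': array([-0.00070646, -0.00103976, -0.00065622,  0.00072039,  0.00150783,
       -0.00071494]), 'joint_efforts': array([-1.53764693e-03, -3.93680012e+01, -3.70174456e+01, -2.48967217e-04,
        6.92815811e-03, -1.54498984e-06]), 'tool_pos': array([0.20096348, 0.59117996, 0.23805491]), 'tool_rot': array([ 0.6974401 ,  0.11466241,  0.69782386, -0.11606766]), 'contact_force': array([-0.99215495,  0.12660896,  0.94678863]), 'ft_torque': array([-0.0373522 ,  0.00560718,  0.00256295]), 'gripper_width': 0.9958086220191301}
0.008 ['IKError', 'tcp_to_tips']
side {'K': array([[508.76663559,   0.        , 314.42490785],
       [  0.        , 508.76663559, 199.85682721],
       [  0.        ,   0.        ,   1.        ]]), 'R': array([[ 9.88029605e-01, -1.54262208e-01, -8.19502061e-04],
       [-9.25927440e-02, -5.88778907e-01, -8.02973214e-01],
       [ 1.23385915e-01,  7.93437187e-01, -5.96014552e-01]]), 't': array([-0.51157388,  0.09418129,  1.17304997])}
top {'K': array([[411.1614393 ,   0.        , 320.86578876],
       [  0.        , 411.1614393 , 201.5266227 ],
       [  0.        ,   0.        ,   1.        ]]), 'R': array([[ 0.00327298, -0.99983565, -0.01783135],
       [-0.99404253, -0.00131035, -0.10898497],
       [ 0.10894369,  0.01808183, -0.99388345]]), 't': array([0.04108683, 0.51940799, 1.07840552])}
wrist {'K': array([[320.75272324,   0.        , 320.36249061],
       [  0.        , 320.75272324, 205.59416593],
       [  0.        ,   0.        ,   1.        ]]), 'R': array([[ 0.32169897,  0.94684131, -0.00114197],
       [ 0.89900817, -0.30506823,  0.31419369],
       [ 0.29714319, -0.10210243, -0.94935821]]), 't': array([-0.62544079, -0.03985571,  0.37995511])}
```

View pics/side0.png

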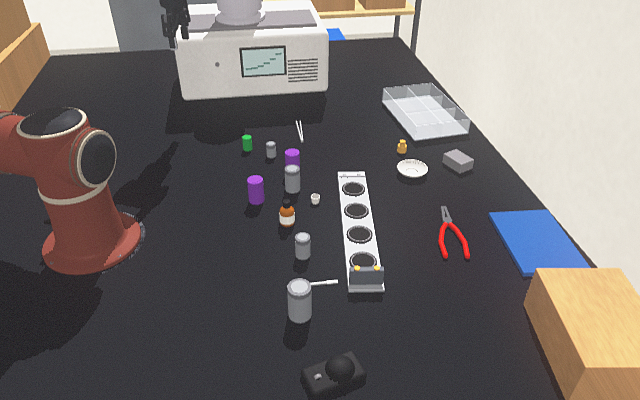

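View pics/top0.png

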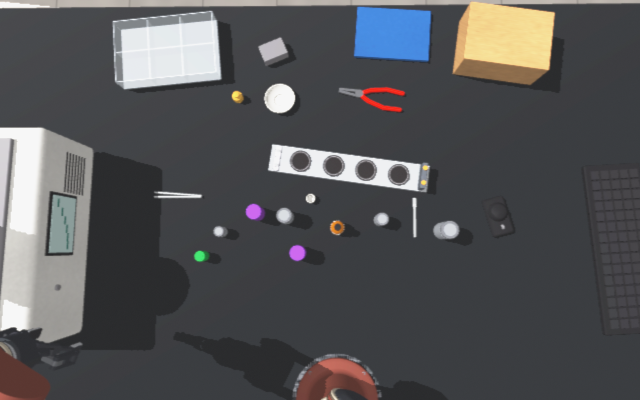

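View pics/wrist0.png

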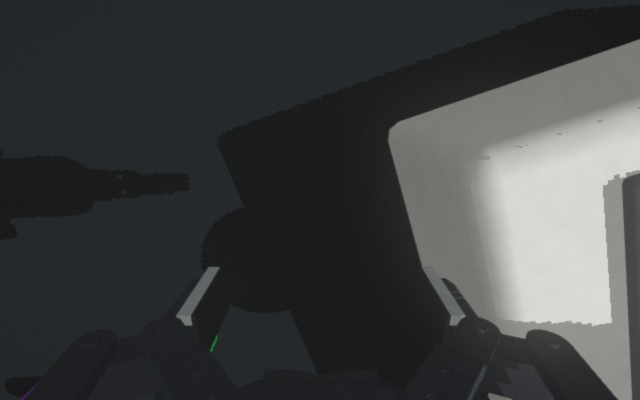

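The side view shows the stop at the rail's near end, around (366,275). Grey pots are at (271,150), (292,180), (302,246) and (299,300), the bottle at (287,214), purple look-alikes at (256,190) and (292,158), and the green one at (247,143). In the top view, the stop is at (424,177), and the grey pots are at (221,231), (285,215), (382,219) and (448,230). Next I'll crop in for measurements.

```bash
python3 - <<'E'
import cv2
t=cv2.imread("pics/top0.png"); s=cv2.imread("pics/side0.png")
c=t[140:270,180:480]; cv2.imwrite("pics/tc1.png",cv2.resize(c[:,:150],None,fx=5,fy=4.6,interpolation=2)[:600])
cv2.imwrite("pics/topA.png",cv2.resize(t[195:270,185:345],None,fx=5,fy=5,interpolation=2))
cv2.imwrite("pics/topB.png",cv2.resize(t[140:245,265:465],None,fx=4,fy=4,interpolation=2))
cv2.imwrite("pics/sideA.png",cv2.resize(s[125:325,230:390],None,fx=3,fy=3,interpolation=2))
E
```

```text
(no output)
```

View pics/topA.png

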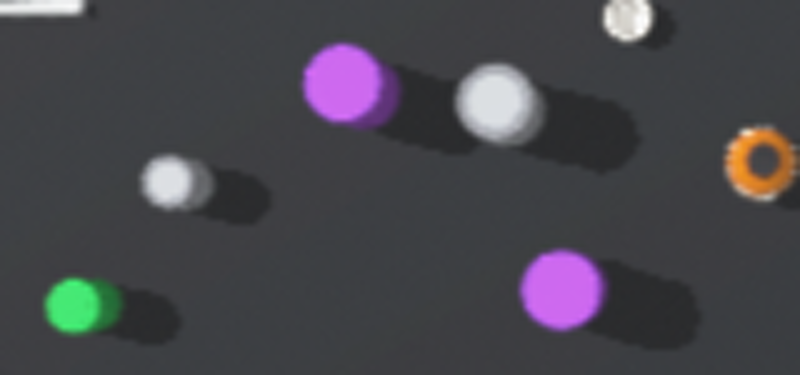

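View pics/topB.png

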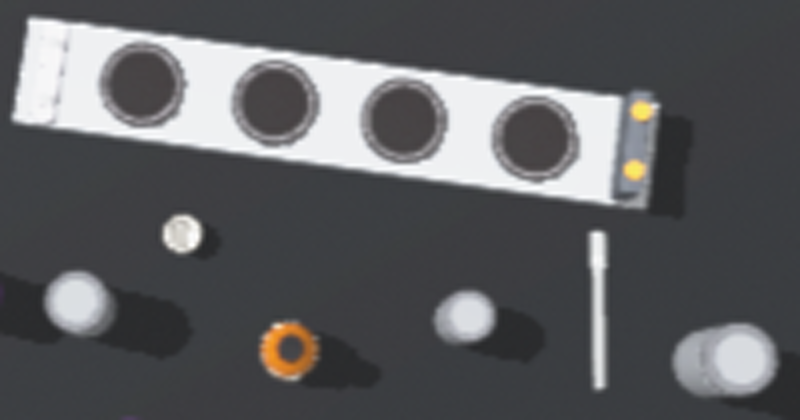

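View pics/sideA.png

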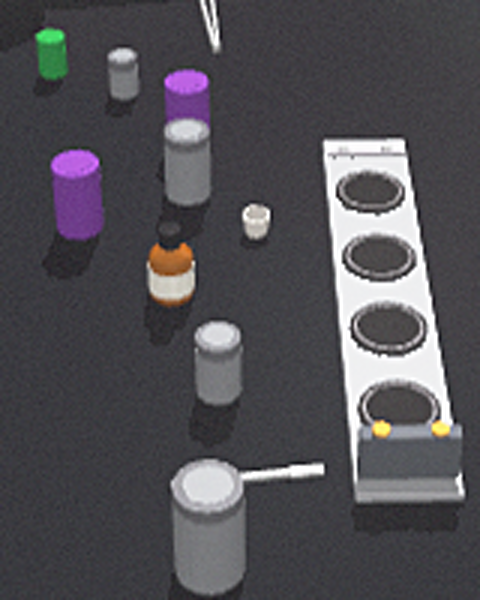

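```bash
cat > h.py <<'E'
import numpy as np, cv2
from scipy.optimize import least_squares
from plant import status, imaging, workorder, manip
POTS=dict(A=(.028,.040),B=(.034,.052),C=(.040,.064),D=(.046,.076),bottle=(.036,.066))
def proj(ci,X):
    c=np.asarray(X)@ci["R"].T+ci["t"]; p=c@ci["K"].T; return p[:,:2]/p[:,2:]
def ray_z(ci,uv,z):
    d=ci["R"].T@np.linalg.inv(ci["K"])@np.array([uv[0],uv[1],1.]); o=-ci["R"].T@ci["t"]
    return o+d*(z-o[2])/d[2]
A_=np.linspace(0,2*np.pi,48,endpoint=False)
def sil(ci,x,y,d,h,z0=0):
    c=np.c_[np.cos(A_),np.sin(A_)]*d/2+[x,y]
    P=np.r_[np.c_[c,0*A_+z0],np.c_[c,0*A_+z0+h]]
    return cv2.convexHull(proj(ci,P).astype(np.float32))
def silc(ci,*a):
    m=cv2.moments(sil(ci,*a)); return np.array([m['m10'],m['m01']])/m['m00'],m['m00']
def greymask(im,v=85,smax=60):
    hsv=cv2.cvtColor(im,cv2.COLOR_RGB2HSV)
    return ((hsv[...,2]>v)&(hsv[...,1]<smax)).astype(np.uint8)
def comp(mask,uv):
    n,l,s,c=cv2.connectedComponentsWithStats(mask)
    u,v=map(int,uv); w=l[v-3:v+4,u-3:u+4]; k=w[w>0]
    if len(k)==0: return None
    k=np.bincount(k).argmax(); return c[k],s[k]
E
python3 - <<'E'
from h import *
im={n:cv2.imread(f"pics/{n}0.png")[:,:,::-1].copy() for n in("top","side")}
ci={n:imaging.camera_info(n) for n in im}
g=dict(A=((221,231),(271,150)),C=((285,215),(292,180)),B=((382,219),(302,246)),D=((448,230),(299,300)))
for k,(t,s) in g.items():
    for n,uv in(("top",t),("side",s)):
        c,st=comp(greymask(im[n]),uv)
        for kk in "ABCD":
            d,h=POTS[kk]
            r=least_squares(lambda p:silc(ci[n],p[0],p[1],d,h)[0]-c,[.4,0])
            f=silc(ci[n],*r.x,d,h)
            if kk==k or 1: print(k,"as",kk,n,r.x.round(4),"area",st[4],round(f[1],0))
# pads
for n in im:
    m=greymask(im[n],150); 
    inv=1-m
    nn,l,s,c=cv2.connectedComponentsWithStats(inv,connectivity=4)
    for i in range(1,nn):
        if 120<s[i,4]<700: print(n,"pad?",c[i].round(1),s[i,2:],ray_z(ci[n],c[i],.011).round(4))
# bottle
for n,uv in(("top",(337,228)),("side",(287,214))): print(n,"bottle",ray_z(ci[n],uv,.033).round(3))
print("green/purple",[ray_z(ci["top"],u,z).round(3) for u,z in(((201,256),.02),((255,212),.032),((297,253),.032))])
E
```

```text
A as A top [0.4397 0.3163] area 130 125.0
A as B top [0.4394 0.3144] area 130 190.0
A as C top [0.4392 0.3125] area 130 270.0
A as D top [0.4389 0.3105] area 130 366.0
A as A side [0.4393 0.3125] area 156 155.0
A as B side [0.4387 0.3022] area 156 245.0
A as C side [0.4381 0.2919] area 156 358.0
A as D side [0.4376 0.2815] area 156 493.0
C as A top [0.4822 0.1412] area 231 103.0
C as B top [0.4817 0.1403] area 231 156.0
C as C top [0.481  0.1395] area 231 221.0
C as D top [0.4804 0.1385] area 231 298.0
C as A side [0.4816 0.1523] area 409 183.0
C as B side [0.4807 0.1433] area 409 289.0
C as C side [0.472  0.1232] area 409 426.0
C as D side [0.4789 0.1252] area 409 579.0
B as A top [ 0.4736 -0.1187] area 180 107.0
B as B top [ 0.4731 -0.1177] area 180 162.0
B as C top [ 0.4726 -0.1167] area 180 229.0
B as D top [ 0.472  -0.1156] area 180 309.0
B as A side [ 0.4728 -0.1137] area 398 254.0
B as B side [ 0.472  -0.1205] area 398 398.0
B as C side [ 0.4711 -0.1274] area 398 578.0
B as D side [ 0.4703 -0.1344] area 398 795.0
D as A top [ 0.4449 -0.2927] area 413 131.0
D as B top [ 0.4446 
[... 621 characters left out ...]
21  21 328] [0.6347 0.0999 0.011 ]
top pad? [333.5 165.6] [ 22  21 321] [0.6212 0.0079 0.011 ]
top pad? [365.6 169.9] [ 21  21 340] [ 0.609  -0.0805  0.011 ]
top pad? [398.5 174.6] [ 22  21 315] [ 0.596  -0.1705  0.011 ]
top pad? [ 66.5 232.2] [  7  34 121] [0.4356 0.7406 0.011 ]
side pad? [262.5  59.6] [ 48  33 357] [0.4672 1.0261 0.011 ]
side pad? [352.9 188.9] [ 23  15 247] [0.6333 0.0935 0.011 ]
side pad? [356.1 210.7] [ 25  16 285] [0.6214 0.0021 0.011 ]
side pad? [359.1 234.4] [ 26  18 331] [ 0.6087 -0.0861  0.011 ]
top bottle [ 0.448 -0.001  0.033]
side bottle [ 0.45  -0.012  0.033]
green/purple [array([0.372, 0.364, 0.02 ]), array([0.49 , 0.219, 0.032]), array([0.382, 0.105, 0.032])]
```

The areas match the assignment: A is (221,231), B (382,219), C (285,215) and D (448,230) in the top view. Look-alikes to avoid are green (201,256) and purple (255,212) and (297,253). The smallest pot goes on the pad beside the stop at (398,174). Next I'll write a move-planning helper.

```bash
cat >> h.py <<'E'
from scipy.spatial.transform import Rotation as Ro
def tool(st=None):
    st=st or status.state(); q=st["tool_rot"]; R=Ro.from_quat([q[1],q[2],q[3],q[0]]).as_matrix()
    return np.array(st["tool_pos"]),R
def plan(x,y,z,yaw=None):
    """deltas in tool axes (cm) and twist to reach TCP x,y,z; yaw = world angle of tool y (mod pi)"""
    p,R=tool(); d=R.T@(np.array([x,y,z])-p)*100
    cur=np.arctan2(R[1,1],R[0,1]); tw=0
    if yaw is not None:
        tw=-((yaw-cur+np.pi/2)%np.pi-np.pi/2)
    tilt=np.degrees(np.arccos(-R[2,0]))
    print("tcp",p.round(4),"yaw",round(cur,3),"tilt",round(tilt,2),"| d cm",d.round(2),"twist",round(tw,3))
RAILYAW=np.arctan2(-.14,.99)
E
python3 - <<'E'
from h import *
p,R=tool(); print(R.round(3)); plan(.439,.314,.13,RAILYAW)
i=imaging.camera_info("wrist"); print("cam pos in tool",(R.T@(-i["R"].T@i["t"]-p)).round(4)); print((i["R"]@R).round(3))
E
```

```text
[[-0.001  0.322  0.947]
 [-0.001  0.947 -0.322]
 [-1.    -0.002 -0.   ]]
tcp [0.201  0.5913 0.2383] yaw 1.243 tilt 0.09 | d cm [ 10.86 -18.57  31.46] twist 1.383
cam pos in tool [-0.1342  0.0011 -0.0817]
[[-0.     1.    -0.   ]
 [-0.314  0.     0.949]
 [ 0.949  0.001  0.314]]
```

>>> carry_out(
  moves=[1,3.9,-18.6,31.5,1.383,1,3.9,-18.6,31.5,1.383,1,3.9,-18.6,31.5,1.383,1,3.9,-18.6,31.5,1.383,1,3.9,-18.6,31.5,1.383,1,3.9,-18.6,31.5,1.383,1,3.9,-18.6,31.5,1.383,1,3.9,-18.6,31.5,1.383,1,3.9,-18.6,31.5,1.383,1,3.9,-18.6,31.5,1.383,1,3.9,-18.6,31.5,1.383,1,3.9,-18.6,31.5,1.383],
)

```text
time: 1.15
tool_pos: [0.4398, 0.3133, 0.1998]
tool_rot: [-0.463, -0.534, -0.463, 0.535]
contact_force: [0.1, -0.8, 0.8]
gripper_width: 0.996
```

```bash
python3 - <<'E'
from h import *
plan(.439,.314,.014,RAILYAW)
ci=imaging.camera_info("wrist"); im=imaging.grab_frame("wrist")
for k,(x,y) in dict(A=(.4395,.3145)).items():
    cv2.polylines(o:=im.copy(),[sil(ci,x,y,*POTS[k]).astype(int)],True,(255,0,0))
cv2.imwrite("pics/w1.png",o[:,:,::-1])
m=comp(greymask(im),proj(ci,[[.4395,.3145,.03]])[0]); print(m)
E
```

```text
tcp [0.4398 0.3133 0.1998] yaw -0.144 tilt 0.06 | d cm [18.58 -0.08 -0.07] twist -0.004
(array([333.24564377, 208.40908856]), array([     0,      0,    640,    400, 231852], dtype=int32))
```

View pics/w1.png

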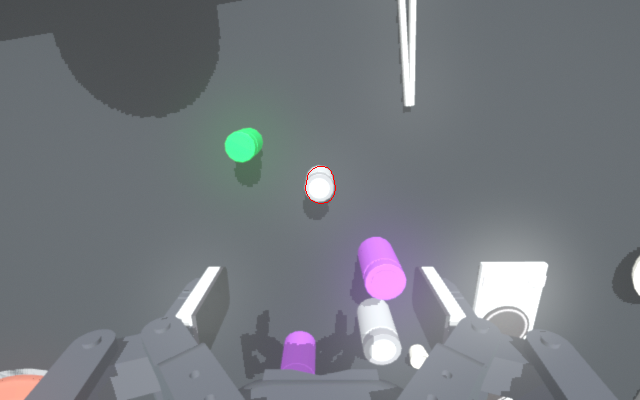

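The wrist picture shows A at (320,185) with the red prediction right on it, green at (243,145), purple at (381,268) and pot C at (378,330). I'll refine A with a numeric fit.

```bash
cat >> h.py <<'E'
def wfit(k,x,y,z0=0,v=150,name=None,full=True):
    """silhouette centroid fit in the wrist view; saves overlay"""
    ci=imaging.camera_info("wrist"); im=imaging.grab_frame("wrist"); d,h=POTS[k]
    m=comp(greymask(im,v),proj(ci,[[x,y,z0+h*.6]])[0])
    if m is None: print("none"); return
    c,st=m
    r=least_squares(lambda p:silc(ci,p[0],p[1],d,h,z0)[0]-c,[x,y])
    print("wrist fit",k,r.x.round(4),"area",st[4],"model",round(silc(ci,*r.x,d,h,z0)[1]))
    if name:
        o=im.copy(); cv2.polylines(o,[sil(ci,*r.x,d,h,z0).astype(int)],True,(255,0,0)); cv2.imwrite(name,o[:,:,::-1])
    return r.x
E
python3 - <<'E'
from h import *
r=wfit("A",.4395,.3145)
plan(*r,.014,RAILYAW)
E
```

```text
wrist fit A [0.438  0.3164] area 887 model 869
tcp [0.4394 0.3141 0.2   ] yaw -0.137 tilt 0.03 | d cm [18.6  -0.16 -0.21] twist 0.003
```

>>> carry_out(
  moves=[1,4,-0.1,-0.2,0,1,8,-0.1,-0.2,0,1,12,-0.1,-0.2,0,1,15,-0.1,-0.2,0,1,17,-0.1,-0.2,0,1,18.5,-0.1,-0.2,0,1,18.5,-0.1,-0.2,0,0,18.5,-0.1,-0.2,0,0,18.5,-0.1,-0.2,0,0,18.5,-0.1,-0.2,0,0,18.5,-0.1,-0.2,0,0,18.5,-0.1,-0.2,0],
)

```text
time: 2.25
tool_pos: [0.4398, 0.3169, 0.0169]
tool_rot: [0.464, 0.535, 0.464, -0.533]
contact_force: [-3.8, -1.5, 4.9]
gripper_width: 0.311
```

>>> carry_out(
  moves=[0,0,0,0,0,0,0,0,0,0,0,0,0,0,0,0,0,0,0,0,0,0,0,0,0],
)

```text
time: 2.67
tool_pos: [0.44, 0.317, 0.017]
tool_rot: [0.464, 0.535, 0.464, -0.533]
contact_force: [-0.1, -0.4, 5.7]
gripper_width: 0.308
```

>>> carry_out(
  moves=[0,-3,0,0,0,0,-7,0,0,0,0,-11,0,0,0,0,-13,0,0,0,0,-13,0,0,0,0,-13,0,0,0],
)

```text
time: 3.17
tool_pos: [0.4395, 0.3166, 0.1468]
tool_rot: [0.464, 0.535, 0.464, -0.533]
contact_force: [-0.6, -0.1, -2.4]
gripper_width: 0.312
```

```bash
python3 - <<'E'
from h import *
print(status.state()["gripper_width"])
p,R=tool(); r=wfit("A",p[0],p[1],p[2]-.017,name="pics/w2.png"); print("pot-TCP tool y,z",(R.T@np.r_[r-p[:2],0]).round(4))
plan(.596,-.172,.147,RAILYAW)
E
```

```text
0.3120606802036316
wrist fit A [0.4388 0.3163] area 5142 model 5416
pot-TCP tool y,z [-0.     -0.0007  0.0004]
tcp [0.4384 0.316  0.1446] yaw -0.14 tilt 0.05 | d cm [-0.23 22.42 46.13] twist 0.001
```

View pics/w2.png

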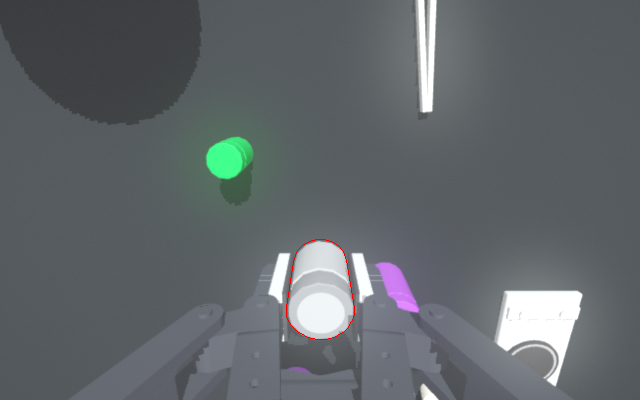

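A is held upright and centred, with the pot outline at (320,290). Next I'll move it over the stop-side pad.

>>> carry_out(
  moves=[0,0,22.4,46.1,0,0,0,22.4,46.1,0,0,0,22.4,46.1,0,0,0,22.4,46.1,0,0,0,22.4,46.1,0,0,0,22.4,46.1,0,0,0,22.4,46.1,0,0,0,22.4,46.1,0,0,0,22.4,46.1,0,0,0,22.4,46.1,0,0,0,22.4,46.1,0,0,0,22.4,46.1,0],
)

```text
time: 4.22
tool_pos: [0.5909, -0.161, 0.1417]
tool_rot: [-0.462, -0.533, -0.466, 0.535]
contact_force: [0.8, -0.2, -0.0]
gripper_width: 0.307
```

>>> carry_out(
  moves=[0,0,0,0,0,0,0,0,0,0,0,0,0,0,0,0,0,0,0,0],
)

```text
time: 4.55
tool_pos: [0.5913, -0.1582, 0.1433]
tool_rot: [-0.463, -0.533, -0.465, 0.534]
contact_force: [-0.3, -0.8, -0.8]
gripper_width: 0.313
```

```bash
python3 - <<'E'
from h import *
plan(.596,-.172,.028,RAILYAW)
ci=imaging.camera_info("wrist"); im=imaging.grab_frame("wrist"); o=im.copy()
m=1-greymask(im,150); n,l,s,c=cv2.connectedComponentsWithStats(m,connectivity=4)
for i in range(1,n):
    if 300<s[i,4]<6000: print(c[i].round(1),s[i],ray_z(ci,c[i],.011).round(4))
cv2.polylines(o,[sil(ci,.596,-.172,.06,.0001,.011).astype(int)],True,(255,0,0))
cv2.imwrite("pics/w3.png",o[:,:,::-1])
E
```

```text
tcp [ 0.5913 -0.1582  0.1433] yaw -0.139 tilt 0.2 | d cm [11.53  0.7   1.32] twist 0.001
[329.8   9.1] [299   0  62  18 444] [ 0.617  -0.0156  0.011 ]
[328.4 101.8] [292  60  76  81 985] [ 0.6076 -0.0792  0.011 ]
[329.6  99.6] [ 299   67   62   66 3213] [ 0.6088 -0.0777  0.011 ]
[328.  207.2] [295 176  68  66 744] [ 0.5958 -0.1662  0.011 ]
[328.7 208.9] [ 301  183   56   53 2351] [ 0.5962 -0.1679  0.011 ]
```

View pics/w3.png

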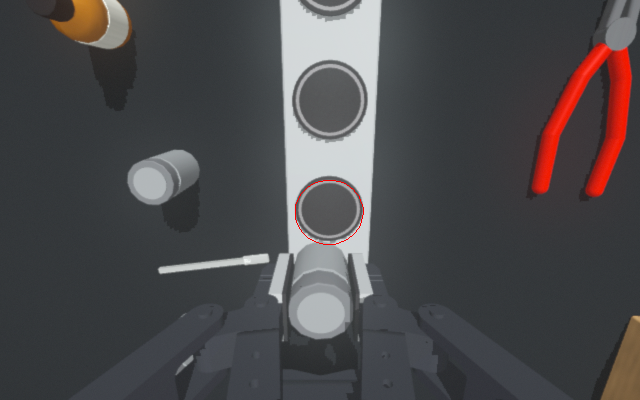

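The wrist view puts the stop-side pad centre at about (329,209) → (0.596,-0.168), and pad 2 at (330,99). It is about 2 mm off the top-camera estimate. Since the wrist agreed with the grasp of A, I'll use the wrist value.

>>> carry_out(
  moves=[0,0,0.6,0.9,0,0,3,0.6,0.9,0,0,6,0.6,0.9,0,0,8.5,0.6,0.9,0,0,10,0.6,0.9,0,0,10.8,0.6,0.9,0,0,11.2,0.6,0.9,0,0,11.3,0.6,0.9,0,0,11.3,0.6,0.9,0],
)

```text
time: 5.35
tool_pos: [0.5981, -0.1695, 0.0335]
tool_rot: [0.465, 0.534, 0.463, -0.533]
contact_force: [1.0, -0.8, -0.6]
gripper_width: 0.302
```

```bash
python3 - <<'E'
from h import *
plan(.5962,-.168,.028,RAILYAW);print(status.state()["contact_force"])
cv2.imwrite("pics/s4.png",cv2.resize(imaging.grab_frame("side")[200:320,290:430],None,fx=5,fy=5)[:,:,::-1])
E
```

```text
tcp [ 0.5981 -0.1695  0.0335] yaw -0.14 tilt 0.11 | d cm [ 0.54 -0.21 -0.12] twist 0.001
[ 0.95014568 -0.79025095 -0.59822569]
```

View pics/s4.png

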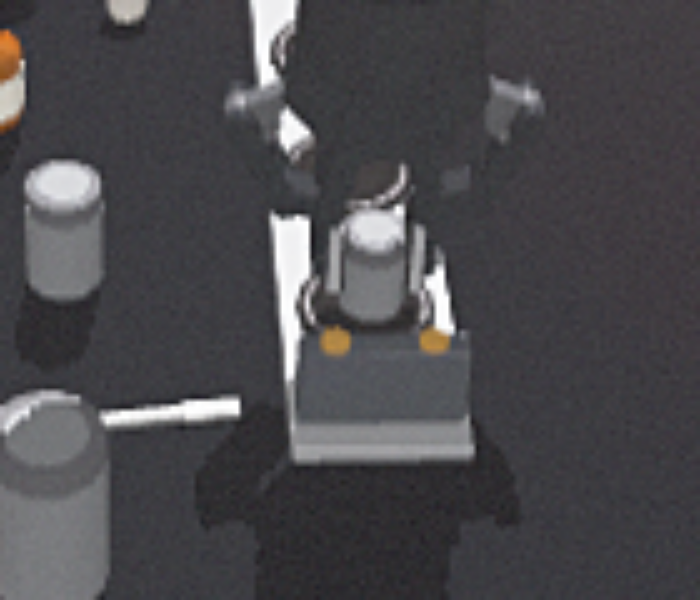

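>>> carry_out(
  moves=[0,0,-0.2,-0.1,0,0,0.2,-0.2,-0.1,0,0,0.4,-0.2,-0.1,0,0,0.5,-0.2,-0.1,0,0,0.5,-0.2,-0.1,0],
)

```text
time: 5.82
tool_pos: [0.5956, -0.1681, 0.028]
tool_rot: [0.464, 0.534, 0.464, -0.534]
contact_force: [-1.7, 0.1, 3.5]
gripper_width: 0.311
```

>>> carry_out(
  moves=[0.45,0,0,0,0,0.6,0,0,0,0,0.7,0,0,0,0,0.7,0,0,0,0,0.7,-1,0,0,0,0.7,-3,0,0,0,0.7,-7,0,0,0,0.7,-11,0,0,0,1,-14,0,0,0,1,-14,0,0,0],
)

```text
time: 6.65
tool_pos: [0.5998, -0.1698, 0.1777]
tool_rot: [0.469, 0.536, 0.459, -0.531]
contact_force: [1.1, -1.1, 1.5]
gripper_width: 0.952
```

```bash
python3 - <<'E'
from h import *
r=wfit("A",.596,-.168,.011,v=110,name="pics/w5.png")
plan(.4725,-.119,.17,RAILYAW)
E
```

```text
wrist fit A [ 0.6035 -0.1153] area 16294 model 1039
tcp [ 0.5983 -0.1692  0.174 ] yaw -0.14 tilt 0.62 | d cm [  0.25 -13.16  -3.21] twist 0.001
```

View pics/w5.png

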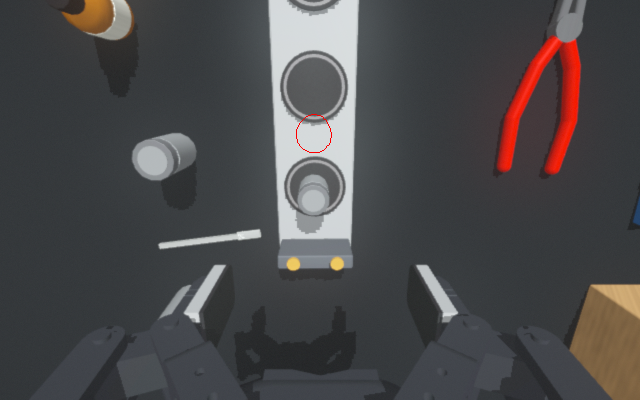

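A stands upright in the dark disc, with the pot at (313,193) and the pad at (315,186). Next is B.

>>> carry_out(
  moves=[1,0.3,-13.2,-3.2,0,1,0.3,-13.2,-3.2,0,1,0.3,-13.2,-3.2,0,1,0.3,-13.2,-3.2,0,1,0.3,-13.2,-3.2,0,1,0.3,-13.2,-3.2,0,1,0.3,-13.2,-3.2,0],
)

```text
time: 7.28
tool_pos: [0.4699, -0.1183, 0.1646]
tool_rot: [0.464, 0.534, 0.463, -0.534]
contact_force: [0.8, -0.3, -0.3]
gripper_width: 1.002
```

```bash
python3 - <<'E'
from h import *
r=wfit("B",.4725,-.119,0,v=125,name="pics/w6.png")
plan(*r,.022,RAILYAW)
E
```

```text
wrist fit B [ 0.4713 -0.116 ] area 1651 model 1782
tcp [ 0.4701 -0.1184  0.1647] yaw -0.14 tilt 0.05 | d cm [14.27  0.07 -0.25] twist 0.0
```

View pics/w6.png

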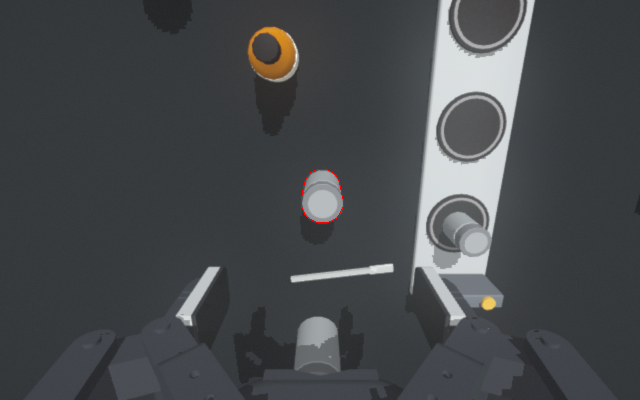

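The outline sits on B at (322,195). Next I'll go down and grip.

>>> carry_out(
  moves=[1,4,0.1,-0.2,0,1,8,0.1,-0.2,0,1,11,0.1,-0.2,0,1,13,0.1,-0.2,0,1,14.2,0.1,-0.2,0,1,14.2,0.1,-0.2,0,0,14.2,0.1,-0.2,0,0,14.2,0.1,-0.2,0,0,14.2,0.1,-0.2,0,0,14.2,0.1,-0.2,0,0,14.2,0.1,-0.2,0,0,14.2,0.1,-0.2,0],
)

```text
time: 8.33
tool_pos: [0.4718, -0.1166, 0.0241]
tool_rot: [0.465, 0.534, 0.463, -0.533]
contact_force: [-0.0, 0.1, 5.6]
gripper_width: 0.383
```

>>> carry_out(
  moves=[0,0,0,0,0,0,0,0,0,0,0,0,0,0,0],
)

```text
time: 8.58
tool_pos: [0.4718, -0.1166, 0.0241]
tool_rot: [0.465, 0.534, 0.463, -0.533]
contact_force: [-1.0, -0.3, 6.6]
gripper_width: 0.382
```

>>> carry_out(
  moves=[0,-3,0,0,0,0,-7,0,0,0,0,-11,0,0,0,0,-13,0,0,0,0,-13,0,0,0,0,-13,0,0,0],
)

```text
time: 9.08
tool_pos: [0.471, -0.1163, 0.1538]
tool_rot: [0.465, 0.534, 0.463, -0.533]
contact_force: [0.7, -0.2, -2.3]
gripper_width: 0.382
```

```bash
python3 - <<'E'
from h import *
p,R=tool(); r=wfit("B",p[0],p[1],p[2]-.025,v=110,name="pics/w7.png"); print("pot-TCP tool y,z",(R.T@np.r_[r-p[:2],0]).round(4))
plan(.607,-.070,.155,RAILYAW)
E
```

```text
wrist fit B [ 0.4698 -0.1182] area 8320 model 8235
pot-TCP tool y,z [-0.    -0.001  0.002]
tcp [ 0.4699 -0.1158  0.1517] yaw -0.14 tilt 0.04 | d cm [-0.34 12.94 -6.45] twist 0.001
```

View pics/w7.png

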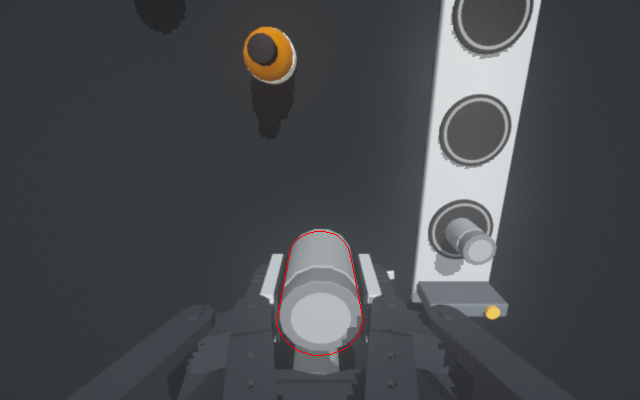

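B is held, its outline at (320,290); the slight fit drift comes from D showing behind it. I'll move toward pad 2.

>>> carry_out(
  moves=[0,-0.3,12.9,-6.4,0,0,-0.3,12.9,-6.4,0,0,-0.3,12.9,-6.4,0,0,-0.3,12.9,-6.4,0,0,-0.3,12.9,-6.4,0,0,-0.3,12.9,-6.4,0,0,-0.3,12.9,-6.4,0,0,-0.3,12.9,-6.4,0],
)

```text
time: 9.8
tool_pos: [0.6053, -0.0708, 0.1536]
tool_rot: [-0.463, -0.533, -0.464, 0.535]
contact_force: [0.3, 0.9, -1.1]
gripper_width: 0.385
```

```bash
cat >> h.py <<'E'
def pads(name,gx,gy):
    ci=imaging.camera_info("wrist"); im=imaging.grab_frame("wrist"); o=im.copy()
    m=1-greymask(im,150); n,l,s,c=cv2.connectedComponentsWithStats(m,connectivity=4)
    for i in range(1,n):
        w=ray_z(ci,c[i],.011)
        if 300<s[i,4]<6000 and .55<w[0]<.68: print(c[i].round(1),s[i],w.round(4))
    cv2.polylines(o,[sil(ci,gx,gy,.06,.0001,.011).astype(int)],True,(255,0,0)); cv2.imwrite(name,o[:,:,::-1])
E
python3 - <<'E'
from h import *
plan(.6088,-.0778,.036,RAILYAW)
pads("pics/w8.png",.6088,-.0778)
E
```

```text
tcp [ 0.6053 -0.0708  0.1536] yaw -0.141 tilt 0.18 | d cm [11.76  0.48  0.64] twist -0.0
[326.2   6.7] [298   0  58  14 368] [0.6294 0.0758 0.011 ]
[325.6 100.2] [290  60  74  79 938] [0.62   0.0094 0.011 ]
[326.8  98. ] [ 297   67   60   63 3003] [0.6211 0.011  0.011 ]
[325.4 198.2] [294 170  66  63 656] [ 0.6084 -0.0737  0.011 ]
[326.4 202.4] [ 300  177   54   52 2225] [ 0.6088 -0.0778  0.011 ]
```

View pics/w8.png

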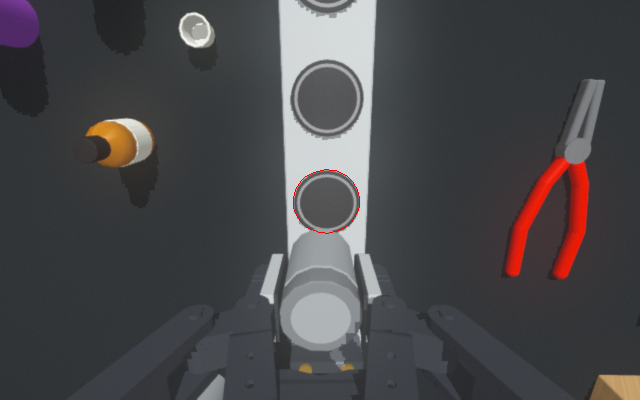

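Pad 2 is confirmed at (326,202) → (0.609,-0.078), and the outline matches. I'll lower B.

>>> carry_out(
  moves=[0,0,0.4,0.6,0,0,3,0.4,0.6,0,0,6,0.4,0.6,0,0,8.5,0.4,0.6,0,0,10,0.4,0.6,0,0,10.8,0.4,0.6,0,0,11.2,0.4,0.6,0,0,11.3,0.4,0.6,0,0,11.3,0.4,0.6,0],
)

```text
time: 10.6
tool_pos: [0.6109, -0.0776, 0.0435]
tool_rot: [0.464, 0.534, 0.463, -0.533]
contact_force: [-0.7, 0.1, -0.3]
gripper_width: 0.383
```

```bash
python3 - <<'E'
from h import *
plan(.6088,-.0778,.035,RAILYAW)
E
```

```text
tcp [ 0.6109 -0.0776  0.0435] yaw -0.14 tilt 0.11 | d cm [ 0.85 -0.21  0.05] twist 0.0
```

>>> carry_out(
  moves=[0,0,-0.2,0,0,0,0.3,-0.2,0,0,0,0.6,-0.2,0,0,0,0.8,-0.2,0,0,0,0.8,-0.2,0,0,0,0.8,-0.2,0,0],
)

```text
time: 11.1
tool_pos: [0.6086, -0.077, 0.0352]
tool_rot: [0.464, 0.534, 0.464, -0.534]
contact_force: [-1.6, 0.3, 5.0]
gripper_width: 0.381
```

Contact at the expected height, so I'll release.

>>> carry_out(
  moves=[0.5,0,0,0,0,0.65,0,0,0,0,0.75,0,0,0,0,0.75,0,0,0,0,0.75,-1,0,0,0,0.75,-3,0,0,0,0.75,-7,0,0,0,0.75,-11,0,0,0,1,-14,0,0,0,1,-14,0,0,0],
)

```text
time: 11.93
tool_pos: [0.6127, -0.0779, 0.1846]
tool_rot: [0.468, 0.537, 0.459, -0.531]
contact_force: [0.7, 0.9, 0.9]
gripper_width: 0.991
```

```bash
python3 - <<'E'
from h import *
ci=imaging.camera_info("wrist"); im=imaging.grab_frame("wrist")
for k,x,y in(("B",.6088,-.0778),("A",.596,-.168)):
    cv2.polylines(im,[sil(ci,x,y,*POTS[k],.011).astype(int)],True,(255,0,0))
cv2.imwrite("pics/w9.png",im[:,:,::-1])
plan(.480,.139,.18,RAILYAW)
E
```

```text
tcp [ 0.6112 -0.0776  0.1809] yaw -0.14 tilt 0.62 | d cm [ -0.1  -16.02 -19.62] twist 0.001
```

View pics/w9.png

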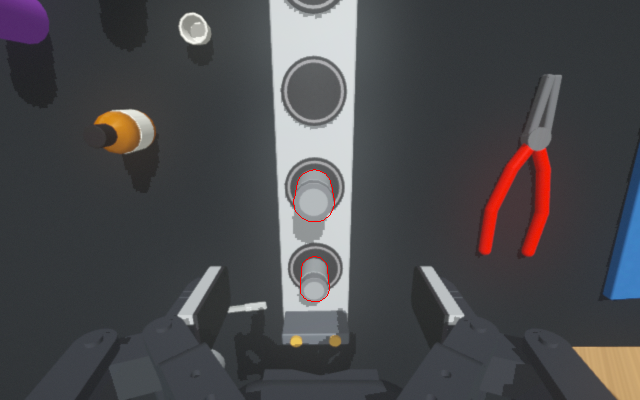

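A at (314,279) and B at (314,196) stand on the first two pads, right on the predicted outlines. Next is C.

>>> carry_out(
  moves=[1,-0.1,-16,-19.6,0,1,-0.1,-16,-19.6,0,1,-0.1,-16,-19.6,0,1,-0.1,-16,-19.6,0,1,-0.1,-16,-19.6,0,1,-0.1,-16,-19.6,0,1,-0.1,-16,-19.6,0,1,-0.1,-16,-19.6,0,1,-0.1,-16,-19.6,0,1,-0.1,-16,-19.6,0],
)

```text
time: 12.82
tool_pos: [0.4774, 0.1387, 0.1749]
tool_rot: [-0.464, -0.534, -0.464, 0.534]
contact_force: [0.3, -0.5, -0.1]
gripper_width: 0.998
```

```bash
python3 - <<'E'
from h import *
r=wfit("C",.480,.139,0,v=115,name="pics/w10.png")
plan(*r,.028,RAILYAW)
E
```

```text
wrist fit C [0.4791 0.1403] area 2383 model 2456
tcp [0.4776 0.1385 0.175 ] yaw -0.142 tilt 0.03 | d cm [14.7   0.13 -0.21] twist -0.001
```

View pics/w10.png

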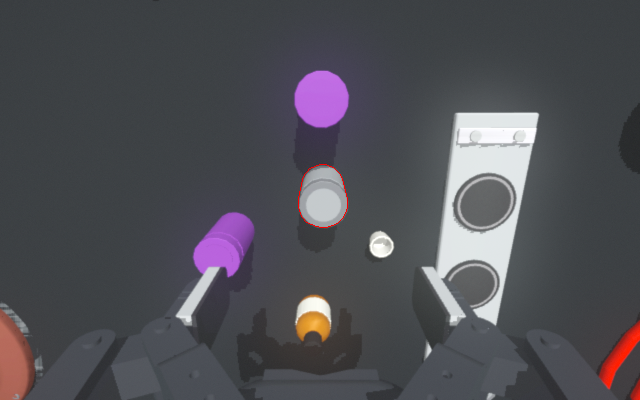

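C fits at (323,195). The cup at (380,243) is near the right finger's path, so I'll check the clearances.

```bash
python3 - <<'E'
from h import *
ci=imaging.camera_info("wrist"); p,R=tool()
for n,uv,z in(("cup",(380,243),.012),("purL top",(219,262),.064),("purU top",(322,98),.064),("bottle body",(313,310),.03)):
    w=ray_z(ci,uv,z); print(n,w.round(3),"rel pot tool y,z",(R.T@(w-[.479,.140,z]))[1:].round(3))
E
```

```text
cup [0.529 0.074 0.012] rel pot tool y,z [0.059 0.058]
purL top [0.384 0.101 0.064] rel pot tool y,z [-0.089  0.052]
purU top [0.49  0.221 0.064] rel pot tool y,z [-0.001 -0.081]
bottle body [0.452 0.018 0.03 ] rel pot tool y,z [-0.009  0.125]
```

>>> carry_out(
  moves=[1,4,0.1,-0.2,0,1,8,0.1,-0.2,0,1,11,0.1,-0.2,0,1,13.3,0.1,-0.2,0,1,14.6,0.1,-0.2,0,1,14.6,0.1,-0.2,0,0,14.6,0.1,-0.2,0,0,14.6,0.1,-0.2,0,0,14.6,0.1,-0.2,0,0,14.6,0.1,-0.2,0,0,14.6,0.1,-0.2,0,0,14.6,0.1,-0.2,0],
)

```text
time: 13.87
tool_pos: [0.48, 0.1415, 0.0312]
tool_rot: [0.465, 0.535, 0.463, -0.533]
contact_force: [0.6, -1.2, 5.9]
gripper_width: 0.455
```

>>> carry_out(
  moves=[0,0,0,0,0,0,0,0,0,0,0,0,0,0,0],
)

```text
time: 14.12
tool_pos: [0.48, 0.1415, 0.0312]
tool_rot: [0.465, 0.535, 0.463, -0.533]
contact_force: [0.1, -0.3, 5.4]
gripper_width: 0.451
```

>>> carry_out(
  moves=[0,-3,0,0,0,0,-7,0,0,0,0,-11,0,0,0,0,-13,0,0,0,0,-13,0,0,0,0,-13,0,0,0],
)

```text
time: 14.62
tool_pos: [0.4788, 0.1416, 0.1604]
tool_rot: [0.464, 0.534, 0.463, -0.533]
contact_force: [-0.6, -0.0, -3.0]
gripper_width: 0.455
```

```bash
python3 - <<'E'
from h import *
p,R=tool(); r=wfit("C",p[0],p[1],p[2]-.030,v=105,name="pics/w11.png"); print("pot-TCP tool y,z",(R.T@np.r_[r-p[:2],0]).round(4))
plan(.619,.017,.160,RAILYAW)
E
```

```text
wrist fit C [0.4781 0.1421] area 11642 model 12259
pot-TCP tool y,z [-0.     -0.0008 -0.0005]
tcp [0.4775 0.1413 0.1582] yaw -0.14 tilt 0.09 | d cm [-0.2  15.74 10.34] twist 0.001
```

View pics/w11.png

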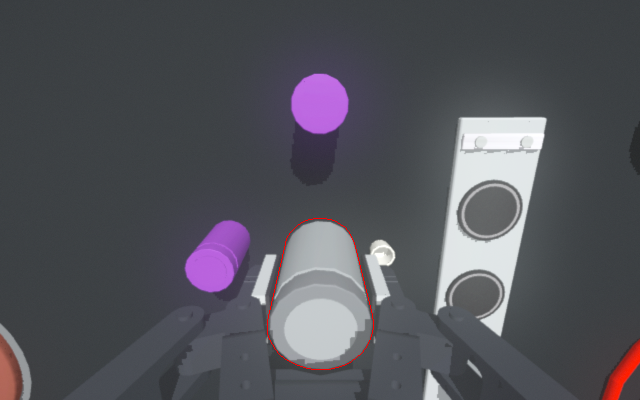

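C is held, centred and clear of everything else, with its outline at (320,295). I'll move toward pad 3.

>>> carry_out(
  moves=[0,-0.2,15.7,10.3,0,0,-0.2,15.7,10.3,0,0,-0.2,15.7,10.3,0,0,-0.2,15.7,10.3,0,0,-0.2,15.7,10.3,0,0,-0.2,15.7,10.3,0,0,-0.2,15.7,10.3,0,0,-0.2,15.7,10.3,0,0,-0.2,15.7,10.3,0],
)

```text
time: 15.42
tool_pos: [0.6178, 0.0184, 0.1595]
tool_rot: [-0.463, -0.533, -0.465, 0.534]
contact_force: [0.6, 0.4, -1.9]
gripper_width: 0.454
```

```bash
python3 - <<'E'
from h import *
plan(.6211,.0105,.0422,RAILYAW)
pads("pics/w12.png",.6211,.0105)
E
```

```text
tcp [0.6178 0.0184 0.1595] yaw -0.139 tilt 0.19 | d cm [11.72  0.48  0.74] twist 0.001
[326.   96.2] [291  57  72  77 890] [0.633  0.1018 0.011 ]
[327.   94.6] [ 298   64   59   62 2911] [0.634 0.103 0.011]
[325.5 194. ] [294 170  65  59 569] [0.6213 0.0177 0.011 ]
[326.5 200.1] [ 300  176   54   49 2071] [0.6214 0.0119 0.011 ]
```

View pics/w12.png

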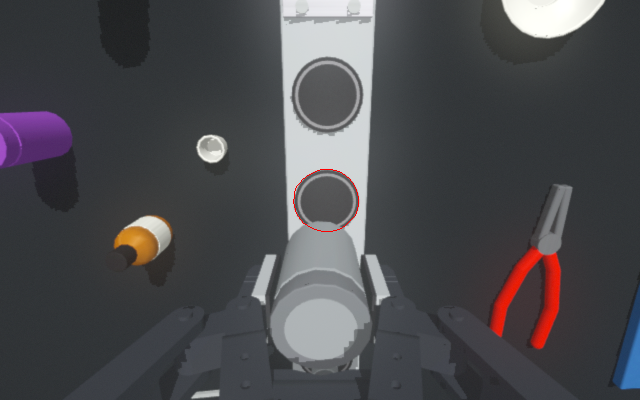

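Pad 3 is at (326,201) and the outline matches. Lowering C.

>>> carry_out(
  moves=[0,0,0.3,0.7,0,0,3,0.3,0.7,0,0,6,0.3,0.7,0,0,8.5,0.3,0.7,0,0,10,0.3,0.7,0,0,10.8,0.3,0.7,0,0,11.1,0.3,0.7,0,0,11.1,0.3,0.7,0,0,11.1,0.3,0.7,0],
)

```text
time: 16.22
tool_pos: [0.6225, 0.01, 0.0519]
tool_rot: [0.465, 0.534, 0.463, -0.533]
contact_force: [0.7, 0.3, -1.2]
gripper_width: 0.455
```

```bash
python3 - <<'E'
from h import *
plan(.6211,.0107,.042,RAILYAW)
E
```

```text
tcp [0.6225 0.01   0.0519] yaw -0.14 tilt 0.15 | d cm [ 0.99 -0.15 -0.05] twist 0.001
```

>>> carry_out(
  moves=[0,0,-0.1,-0.1,0,0,0.4,-0.1,-0.1,0,0,0.7,-0.1,-0.1,0,0,0.9,-0.1,-0.1,0,0,1,-0.1,-0.1,0,0,1,-0.1,-0.1,0],
)

```text
time: 16.72
tool_pos: [0.621, 0.0112, 0.0422]
tool_rot: [-0.464, -0.534, -0.464, 0.534]
contact_force: [-4.8, 0.1, 8.4]
gripper_width: 0.456
```

>>> carry_out(
  moves=[0.58,0,0,0,0,0.7,0,0,0,0,0.8,0,0,0,0,0.8,0,0,0,0,0.8,-1,0,0,0,0.8,-3,0,0,0,0.8,-7,0,0,0,0.8,-11,0,0,0,1,-14,0,0,0,1,-14,0,0,0],
)

```text
time: 17.55
tool_pos: [0.6252, 0.0109, 0.1907]
tool_rot: [0.468, 0.537, 0.46, -0.53]
contact_force: [1.1, 1.0, 1.4]
gripper_width: 0.998
```

```bash
python3 - <<'E'
from h import *
ci=imaging.camera_info("wrist"); im=imaging.grab_frame("wrist")
for k,x,y in(("C",.6211,.0107),("B",.6088,-.0778)):
    cv2.polylines(im,[sil(ci,x,y,*POTS[k],.011).astype(int)],True,(255,0,0))
cv2.imwrite("pics/w13.png",im[:,:,::-1])
plan(.446,-.286,.185,RAILYAW)
E
```

```text
tcp [0.6237 0.011  0.187 ] yaw -0.14 tilt 0.62 | d cm [  0.04 -13.45  31.88] twist 0.001
```

View pics/w13.png

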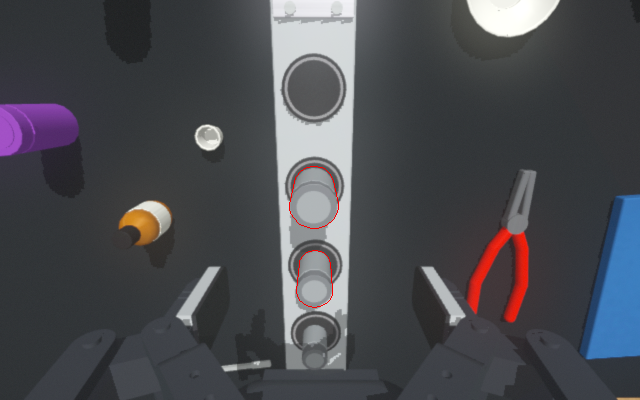

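C at (314,199), B at (314,280) and A at (314,345) all stand on their pads. Next is D.

>>> carry_out(
  moves=[1,0,-13.4,31.9,0,1,0,-13.4,31.9,0,1,0,-13.4,31.9,0,1,0,-13.4,31.9,0,1,0,-13.4,31.9,0,1,0,-13.4,31.9,0,1,0,-13.4,31.9,0,1,0,-13.4,31.9,0,1,0,-13.4,31.9,0,1,0,-13.4,31.9,0,1,0,-13.4,31.9,0,1,0,-13.4,31.9,0],
)

```text
time: 18.6
tool_pos: [0.4437, -0.2848, 0.1797]
tool_rot: [0.464, 0.534, 0.464, -0.533]
contact_force: [0.1, -0.3, 0.2]
gripper_width: 0.999
```

```bash
python3 - <<'E'
from h import *
r=wfit("D",.446,-.286,0,v=105,name="pics/w14.png")
plan(*r,.034,RAILYAW)
E
```

```text
wrist fit D [ 0.48  -0.285] area 98196 model 3476
tcp [ 0.4439 -0.2846  0.1798] yaw -0.138 tilt 0.06 | d cm [14.58  3.59 -0.45] twist 0.002
```

View pics/w14.png

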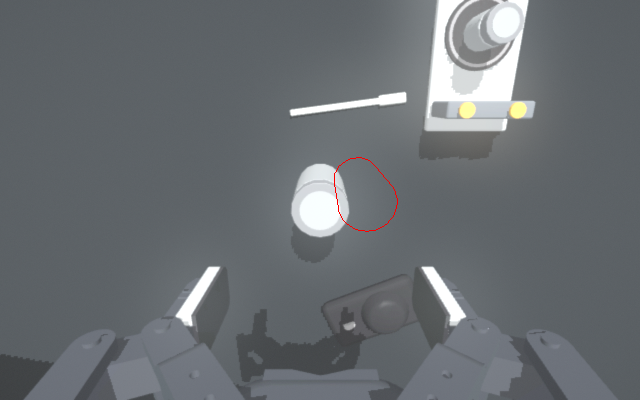

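The threshold leaked in the brighter exposure; D is at (320,200). Redoing it with a higher threshold. The black device at (375,310) needs a clearance check too.

```bash
python3 - <<'E'
from h import *
r=wfit("D",.446,-.286,0,v=165,name="pics/w15.png")
plan(*r,.034,RAILYAW)
ci=imaging.camera_info("wrist"); p,R=tool()
for uv,z in(((330,300),.02),((405,278),.02),((385,300),.04)): w=ray_z(ci,uv,z); print((R.T@(w-[*r,z]))[1:].round(3))
E
```

```text
wrist fit D [ 0.4424 -0.2847] area 3298 model 3364
tcp [ 0.444  -0.2845  0.1799] yaw -0.138 tilt 0.05 | d cm [14.59 -0.15  0.04] twist 0.003
[0.011 0.121]
[0.089 0.094]
[0.065 0.107]
```

View pics/w15.png

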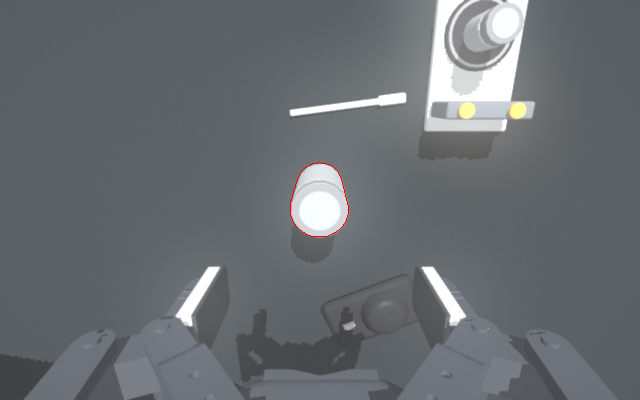

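>>> carry_out(
  moves=[1,4,-0.1,0,0,1,8,-0.1,0,0,1,11,-0.1,0,0,1,13.3,-0.1,0,0,1,14.4,-0.1,0,0,1,14.4,-0.1,0,0,0,14.4,-0.1,0,0,0,14.4,-0.1,0,0,0,14.4,-0.1,0,0,0,14.4,-0.1,0,0,0,14.4,-0.1,0,0,0,14.4,-0.1,0,0],
)

```text
time: 19.7
tool_pos: [0.4438, -0.287, 0.0388]
tool_rot: [0.465, 0.534, 0.462, -0.534]
contact_force: [-0.1, 1.2, 6.9]
gripper_width: 0.525
```

>>> carry_out(
  moves=[0,0,0,0,0,0,0,0,0,0,0,0,0,0,0],
)

```text
time: 19.95
tool_pos: [0.4438, -0.287, 0.0388]
tool_rot: [0.465, 0.534, 0.462, -0.534]
contact_force: [-0.4, 0.4, 6.7]
gripper_width: 0.527
```

>>> carry_out(
  moves=[0,-3,0,0,0,0,-7,0,0,0,0,-11,0,0,0,0,-14,0,0,0,0,-15,0,0,0,0,-15,0,0,0],
)

```text
time: 20.45
tool_pos: [0.4438, -0.287, 0.1898]
tool_rot: [0.466, 0.534, 0.461, -0.533]
contact_force: [0.8, 0.4, -3.7]
gripper_width: 0.523
```

```bash
python3 - <<'E'
from h import *
p,R=tool(); r=wfit("D",p[0],p[1],p[2]-.037,v=150,name="pics/w16.png"); print("pot-TCP tool y,z",(R.T@np.r_[r-p[:2],0]).round(4))
plan(.632,.108,.186,RAILYAW)
E
```

```text
wrist fit D [ 0.4437 -0.2795] area 13703 model 16934
pot-TCP tool y,z [-0.     -0.0012 -0.0075]
tcp [ 0.4425 -0.2859  0.1865] yaw -0.14 tilt 0.08 | d cm [ 3.000e-02  1.326e+01 -4.165e+01] twist 0.0
```

View pics/w16.png

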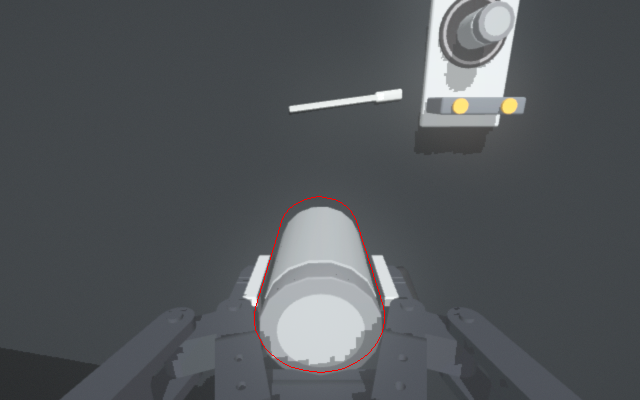

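The fit for D is spoiled by its shaded lid edge; the actual pot bottom is at (320,207), consistent with roughly zero offset. I'll check that with an overlay over pad 4.

>>> carry_out(
  moves=[0,0,13.3,-41.6,0,0,0,13.3,-41.6,0,0,0,13.3,-41.6,0,0,0,13.3,-41.6,0,0,0,13.3,-41.6,0,0,0,13.3,-41.6,0,0,0,13.3,-41.6,0,0,0,13.3,-41.6,0,0,0,13.3,-41.6,0,0,0,13.3,-41.6,0,0,0,13.3,-41.6,0,0,0,13.3,-41.6,0],
)

```text
time: 21.5
tool_pos: [0.6309, 0.1117, 0.181]
tool_rot: [-0.463, -0.531, -0.467, 0.534]
contact_force: [0.4, -0.2, -3.3]
gripper_width: 0.522
```

>>> carry_out(
  moves=[0,0,0,0,0,0,0,0,0,0,0,0,0,0,0],
)

```text
time: 21.75
tool_pos: [0.6309, 0.1064, 0.1841]
tool_rot: [-0.463, -0.533, -0.464, 0.535]
contact_force: [0.3, -0.3, -3.2]
gripper_width: 0.525
```

```bash
python3 - <<'E'
from h import *
plan(.634,.1015,.050,RAILYAW)
p,R=tool()
pads("pics/w17.png",.634,.1015)
ci=imaging.camera_info("wrist"); im=cv2.imread("pics/w17.png")
cv2.polylines(im,[sil(ci,p[0],p[1],*POTS["D"],p[2]-.0388).astype(int)],True,(0,255,0)); cv2.imwrite("pics/w17.png",im)
E
```

```text
tcp [0.6309 0.1064 0.1841] yaw -0.141 tilt 0.21 | d cm [13.41  0.43  0.43] twist -0.001
[324.7 182.1] [295 160  61  53 458] [0.6346 0.1106 0.011 ]
[325.4 188.1] [ 301  166   50   45 1749] [0.6344 0.1044 0.011 ]
```

View pics/w17.png

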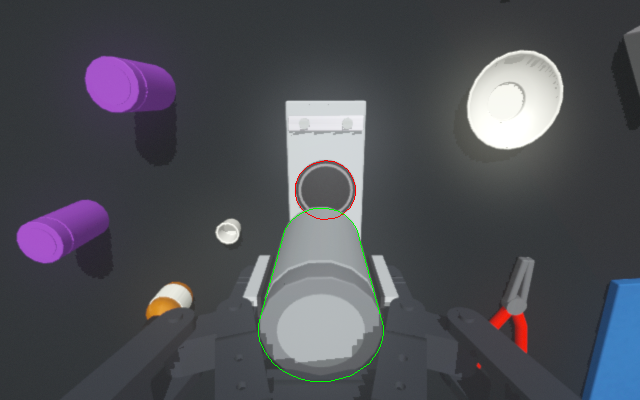

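Pad 4 matches the red circle at (325,190), and D matches the green outline with zero offset. Lowering D.

>>> carry_out(
  moves=[0,0,0.3,0.4,0,0,3,0.3,0.4,0,0,6.5,0.3,0.4,0,0,9.5,0.3,0.4,0,0,11.3,0.3,0.4,0,0,12.2,0.3,0.4,0,0,12.6,0.3,0.4,0,0,12.6,0.3,0.4,0,0,12.6,0.3,0.4,0],
)

```text
time: 22.55
tool_pos: [0.6359, 0.1029, 0.0622]
tool_rot: [0.464, 0.535, 0.463, -0.533]
contact_force: [0.2, -0.2, -2.9]
gripper_width: 0.522
```

```bash
python3 - <<'E'
from h import *
plan(.634,.1015,.0495,RAILYAW)
E
```

```text
tcp [0.6359 0.1029 0.0622] yaw -0.14 tilt 0.18 | d cm [ 1.27 -0.18  0.17] twist 0.0
```

>>> carry_out(
  moves=[0,0,-0.2,0.2,0,0,0.5,-0.2,0.2,0,0,0.9,-0.2,0.2,0,0,1.1,-0.2,0.2,0,0,1.2,-0.2,0.2,0,0,1.2,-0.2,0.2,0],
)

```text
time: 23.05
tool_pos: [0.6325, 0.1016, 0.0499]
tool_rot: [-0.464, -0.534, -0.464, 0.534]
contact_force: [-4.3, 0.4, 4.3]
gripper_width: 0.526
```

>>> carry_out(
  moves=[0.65,0,0,0,0,0.75,0,0,0,0,0.85,0,0,0,0,0.85,0,0,0,0,0.85,-1,0,0,0,0.85,-3,0,0,0,0.85,-7,0,0,0,0.85,-11,0,0,0,1,-14,0,0,0,1,-14,0,0,0],
)

```text
time: 23.88
tool_pos: [0.6369, 0.1018, 0.1991]
tool_rot: [0.467, 0.538, 0.46, -0.529]
contact_force: [0.1, -0.9, 1.5]
gripper_width: 1.0
```

```bash
python3 - <<'E'
from h import *
plan(.5,.10,.25,RAILYAW)
ci=imaging.camera_info("wrist"); im=imaging.grab_frame("wrist")
for k,x,y in(("D",.634,.1015),("C",.6211,.0107)):
    cv2.polylines(im,[sil(ci,x,y,*POTS[k],.011).astype(int)],True,(255,0,0))
cv2.imwrite("pics/w18.png",im[:,:,::-1])
E
```

```text
tcp [0.6369 0.1018 0.1991] yaw -0.14 tilt 0.91 | d cm [ -5.31 -13.45   2.07] twist 0.001
```

View pics/w18.png

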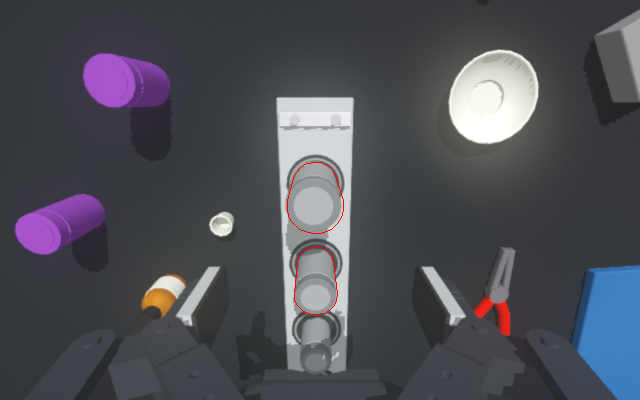

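All four pots are placed. I'll back off to clear the camera views for a final check.

>>> carry_out(
  moves=[1,-8,0,0,0,1,-8,0,0,0,1,-8,-15,-20,0,1,-8,-15,-20,0,1,-8,-15,-20,0,1,-8,-15,-20,0,1,-8,-15,-20,0,1,-8,-15,-20,0,1,-8,-15,-20,0,1,-8,-15,-20,0,1,-8,-15,-20,0,1,-8,-15,-20,0],
)

```text
time: 24.93
tool_pos: [0.5121, 0.3193, 0.2677]
tool_rot: [-0.463, -0.534, -0.463, 0.534]
contact_force: [-0.0, 0.2, 0.4]
gripper_width: 0.997
```

```bash
python3 - <<'E'
from h import *
st=status.state(); print(st["time"],st["tool_pos"],st["gripper_width"])
# pads as each camera itself saw them at the start
P=dict(top=dict(A=(.596,-.1705),B=(.609,-.0805),C=(.6212,.0079),D=(.6347,.0999)))
P["side"]={k:(x,y-.006) for k,(x,y) in P["top"].items()}
for n,box in(("top",(140,245,265,465)),("side",(125,325,230,390))):
    ci=imaging.camera_info(n); im=imaging.grab_frame(n); a,b,c,d=box; f=4 if n=="top" else 3
    o=cv2.resize(im[a:b,c:d],None,fx=f,fy=f,interpolation=2)
    for k,(x,y) in P[n].items():
        for s,col in((sil(ci,x,y,*POTS[k],.011),(255,0,0)),(sil(ci,x,y,.06,1e-4,.011),(0,255,0))):
            cv2.polylines(o,[((s-[c,a]+.5)*f-.5).round().astype(int)],True,col)
    cv2.imwrite(f"pics/{n}F.png",o[:,:,::-1])
E
```

```text
24.9333 [0.51210876 0.31934719 0.26769447] 0.9970048044755953
```

View pics/topF.png

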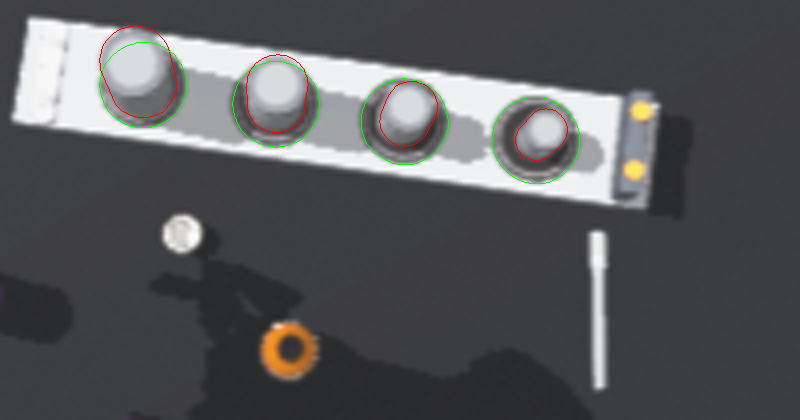

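View pics/sideF.png

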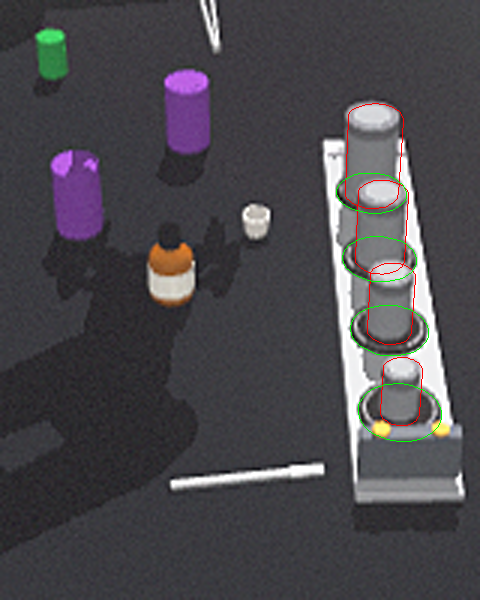

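Top view: the pots sit centred in the green pad circles at (138,75), (276,92), (408,112) and (540,135). Side view: all four are upright in size order with the smallest at the stop, and the bottle is still standing at (171,275).

```bash
python3 - <<'E'
from h import *
print(abs(status.state()["joint_vel"]).max()); print(workorder.job_done())
E
```

```text
0.003450730206144659
the job is handed in; nothing more can be done
None
```

The four grey pots stand upright on the rail pads in size order: the 28 mm pot next to the steel end stop, then 34, 40 and 46 mm at the far end. I handed the job in at about 25 s, with the gripper open, well clear of everything, and the arm at rest.

**Placing:** the last top and side pictures show each pot within about 1–2 mm of its pad's centre. The largest was let go about 1.5 mm off centre across the rail, and I left it there.

**Surroundings:** the bottle, both purple look-alikes and the green one are still standing where they were. The highest force among the readings at the end of each move was about 10 N.

**Checks that disagreed:**
- **Cameras:** they differed by 2–6 mm along the rail. I trusted the wrist camera because it agreed with where the grasps actually closed.
- **Silhouette fits:** four were thrown off by shading, brightness or another pot behind. I settled each by comparing outlines in the picture, and re-measured the largest pot before gripping it.

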